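Scrub out the can with the brush from the tool rack

TASK

Lift the brass brush up and off its hook on the tool rack and scrub out the steel can with two full up-and-down strokes, each from the can's bottom to well over half-way up. Then hang the brush back by its eye on its own, now empty, hook and let go. Leave both scrapers hanging on their hooks, keep the can standing upright where it is, and do not push or tip the bottle beside it or the tin that stands before the rack.

Things in the scene. Friction and masses are not known exactly. Their poses are not given: they have to be found in the camera images.
- rack: Fixed wooden rack, 310 mm wide (y): posts at y = +-145 mm, 20 mm square crossbar 255 to 275 mm up. Origin on the bench under the crossbar; tools hang on its +x side, z up. Three level steel pegs, 10 mm thick, at y = -95, 0, 95 mm, top face 270 mm up, reach out to x = 70 mm, where an upturned tip rises 10 mm above that face. Feet x = -65 to 75 mm, 15 mm high.
- hook1 (a point): Where a tool's eye rests on the first peg (rack y = -95 mm): on the peg's top face, 40 mm out from the crossbar's middle, 30 mm before the middle of the upturned tip. Axes as the rack's.
- hook2 (a point): The same on the middle peg (rack y = 0).
- hook3 (a point): The same on the third peg (rack y = +95 mm).
- brush: Loose brush, 202 mm long, about 160 g, hanging upright by its eye on one of the hooks. From below: copper-coloured bristle cylinder (44 mm thick, 70 mm long), 12 mm steel stem, flat wooden handle from 115 mm up, 34 mm wide (y), 16 mm thick (x). Origin at the centre of its lower end, z up to the handle; while hanging its axes are the rack's.
- brush_tip (a point): Centre of the lower end of the brush's bristles.
- brush_eye (a point): Middle of the upper edge of the opening of the brush handle's eye (the face that rests on the peg), 190 mm above the brush's origin. The opening, cut through along x, is 20 mm wide (y) and reaches 36 mm down from this point; side walls 7 mm thick, 12 mm of wood above.
- scraper_red: Bystander: loose scraper, 202 mm long, with a red-painted blade 70 mm wide at the bottom, hanging on another hook by the same kind of handle. Origin at the middle of the blade's lower edge, z up, y across the blade.
- scraper_red_eye (a point): Upper edge of the eye of the red scraper, 190 mm above its origin.
- scraper_dark: Bystander: loose scraper, 202 mm long, with a dark steel blade 60 mm wide at the bottom, hanging on the remaining hook by the same kind of handle. Origin at the middle of the blade's lower edge, z up.
- scraper_dark_eye (a point): Upper edge of the eye of the dark scraper, 190 mm above its origin.
- can: Loose open round steel can, outer diameter 80 mm, inner diameter 72 mm, 120 mm high, floor 5 mm thick, about 550 g, standing on the bench. Origin at the centre of its underside, z up.
- can_rim (a point): Centre of the can's mouth, 120 mm above its underside.
- bottle: Bystander: closed amber glass bottle with a black cap, 54 mm thick, 200 mm high, standing about 105 mm (centre to centre) from the can, taller than the can. Origin at the centre of its underside.
- tin: Bystander: closed green tin, 56 mm thick, 130 mm high, standing 175 to 190 mm in front of the rack (its +x side), often right before the brush and taller than the lower end of the hanging tools. Origin at the centre of its underside.

How it is judged (in metres and radians):
On the way, in this order (a step that is already met when the one before it is completed fails the run):
1. the brush is lifted clear of the rack: its eye more than 60 mm from every hook, its lower end more than 50 mm above the bench (distance between brush_eye and hook1 above 0.06 m and distance between brush_eye and hook2 above 0.06 m and distance between brush_eye and hook3 above 0.06 m and height (world z) of brush_tip above 0.05 m), for 0.1 s.
2. the brush is down in the can, its lower end within 30 mm of the can's underside (z of brush_tip in the frame of can below 0.03 m and horizontal distance between brush_tip and can below 0.03 m), for 0.05 s.
3. it is drawn up inside the can, its lower end more than 55 mm above the can's underside (z of brush_tip in the frame of can between 0.055 and 0.12 m and horizontal distance between brush_tip and can below 0.03 m), for 0.05 s.
4. it is pushed down to the bottom a second time (all of step 2), for 0.05 s.
5. it is drawn up a second time (all of step 3), for 0.05 s.
At the end, for the whole second after the job is handed in: The brush hangs still and upright (11 degrees) by its eye on its own hook (eye edge within 28 mm of the hook point); scrapers still on their hooks (eyes within 40 mm); can upright (6 degrees), within 60 mm of its first place; bottle and tin within 30 mm of theirs and upright ((distance between brush_eye and hook1 below 0.028 m or distance between brush_eye and hook2 below 0.028 m or distance between brush_eye and hook3 below 0.028 m) and distance of brush_eye from where it was at the start of the episode below 0.045 m and angle between brush's own z axis and vertical below 0.2 rad and linear speed of brush below 0.05 m/s and angle between can's own z axis and vertical below 0.1 rad and distance of can from where it was at the start of the episode below 0.06 m and distance of each of scraper_red_eye, scraper_dark_eye from where it was at the start of the episode below 0.04 m and distance of each of bottle, tin from where it was at the start of the episode below 0.03 m and angle between each of bottle, tin's own z axis and vertical below 0.3 rad); the robot touches nothing.
It fails at once if the scraper with the red blade is knocked off its hook (its eye moves more than 40 mm) (distance of scraper_red_eye from where it was at the start of the episode above 0.04 m).
It fails at once if the scraper with the dark blade is knocked off its hook (its eye moves more than 40 mm) (distance of scraper_dark_eye from where it was at the start of the episode above 0.04 m).
It fails at once if the can is tipped more than 20 degrees or pushed more than 60 mm (angle between can's own z axis and vertical above 0.35 rad or distance of can from where it was at the start of the episode above 0.06 m).
It fails at once if the bottle is tipped more than 17 degrees or pushed more than 30 mm (angle between bottle's own z axis and vertical above 0.3 rad or distance of bottle from where it was at the start of the episode above 0.03 m).
It fails at once if the tin is tipped more than 17 degrees or pushed more than 30 mm (angle between tin's own z axis and vertical above 0.3 rad or distance of tin from where it was at the start of the episode above 0.03 m).
It also fails if it takes over 58 s, if anything falls off the work surface, if the arm or the gripper's body presses on something with over 40 N, if the wrist force passes 120 N, or if a joint passes its speed limit or range.

ROBOT

A 6-joint arm with a two-finger parallel gripper is mounted at the origin on the work surface. World frame = base frame: x ahead of the robot, y to its left, z up, the work surface at z = 0. Lengths are in m, angles in degrees, forces in N, time in s.
With the tool pointing down it reaches from about 0.4 to 0.925 m from the base axis. Payload 12.5 kg.
Tool frame: the origin (TCP) lies midway between the tips of the shut fingers; the grasp point (between the pads) lies 19 mm behind it; z points along the fingers, y is the line along which they close (so a half turn about z gives the same grasp; the last joint's range is limited). The gripper opens to 95 mm and grips with 3 to 60 N. Pads are 20 mm wide; open, the fingers measure 119 mm over their backs; the gripper's body (75 mm by 180 mm) begins 59 mm behind the grasp point.
Start: joints at [64.309, 28.126, 89.318, -0, 62.55, -6.05], TCP at [0.21, 0.589, 0.215] pointing down, gripper open.
Joint ranges: [-177.58, 177.58], [-47.91, 125.51], [2.72, 160], [-65.01, 245.01], [3.68, 167.84], [-153.87, 153.87]. Speed limits (degrees/s): [127.2, 127.2, 159.86, 180, 180, 180].

INTERFACE

Orientations are given as a 3x3 rotation matrix whose columns are the frame's x, y, z axes.
In Python, from rig import ctrl, optics gives the robot as it stands. The module is installed in compiled form; this text tells all that it offers.
- The arm moves only by the tool jog_arm, never from a script. Its argument "steps" is text: rows parted by semicolons, each of 7 numbers parted by spaces: the turn, a rotation vector about the world's x, y, z in rad, then the shift along the world's x, y, z in mm, then the closure, from -1 (fully open) to 1 (shut). A call has 1 to 8 rows; each row is the pose to reach, as a shift and turn from the pose commanded when the call began; what a row does not reach only later rows make up. A row lasts 1/8 s, in which the tool goes at most 62.5 mm and 10.7 degrees, less where a joint would pass 70% of its speed; a pose out of reach is approached as far as the arm can. A call with a gripper value outside its range is refused whole. The fingers move at their own pace and stop on an object; "newtons" is the grip in N (left out, the last holds). Time passes only in rows, so rows that repeat a pose let the fingers close. It gives the time, the measured TCP pose, the force, the opening and the grip force at its end, in the units of the state.
- ctrl.state(): the state, without advancing time (a new reading comes with each control period).
- optics.snapshot(name): name is "side" or "top"; returns a dict with "frame" (420x560x3 uint8, red, green, blue), "range_z" (420x560 float32, m along the optical axis (not along the pixel's ray), 0 where there is no reading), "vertical_fov" (degrees; the focal length in pixels is half the picture's height over the tangent of half this angle, whatever the lens; pixels are square), "cx", "cy" (the principal point, pixels), "view" (4x4, takes a point from world to camera coordinates). Camera axes: x right, y up, looking along -z (the intrinsics and any distortion apply to the point x, -y, -z); pixel columns grow to the right and rows downward; lengths in m; the calibration is good to about 2 mm. A picture is of the moment at which its call begins.
- ctrl.close_job(): hands the job in; it is judged then, once.
The state is a dict: "time": time; "q": joint angles; "qvel": joint speeds; "tau": joint torques, N m; "tcp_pos": TCP position; "tool_rot": TCP orientation; "contact_force": force on the tool from outside, world axes, zero at the start; "wrist_torque": the same for the moment, N m; "finger_gap": finger opening in m; "gripper_force": force on a finger pad.
Only numpy, scipy, OpenCV 4.12 (cv2) and the standard library are available. Lean on these libraries where they do the work, as an engineer would, in place of code of your own. Each camera call takes 0.05 s, during which the arm holds its last target. There are 200 camera calls.

## Working session

There is one attempt and no reset: what is moved stays moved. The work goes in short steps, Python scripts to look and compute and a tool call to move; the robot and the scene stay as the last step left them, time stands still between calls to the robot, and variables do not carry over. Pictures are saved under pics/ and viewed, at most 10 in all, crops included, and the job is handed in when it is done.

Besides the shell and the picture viewer there is one more tool, called in YAML: its name, and indented under it one key for each argument. jog_arm: Moves the arm, as the interface text tells. Its arguments: {"type":"object","properties":{"steps":{"type":"string"},"newtons":{"type":"number"}},"required":["steps"]}

```bash
mkdir -p pics
cat > h.py <<'E'
from rig import ctrl, optics
import numpy as np, cv2
def snap(n):
    s=optics.snapshot(n); return s
def cloud(s):
    h,w=s["range_z"].shape; f=h/2/np.tan(np.radians(s["vertical_fov"])/2)
    v,u=np.mgrid[:h,:w]; z=s["range_z"]
    p=np.stack([(u-s["cx"])/f*z,-(v-s["cy"])/f*z,-z],-1)
    M=np.linalg.inv(s["view"]); P=p@M[:3,:3].T+M[:3,3]
    P[z==0]=np.nan; return P
E
python3 - <<'E'
from h import *
for n in("side","top"):
    s=snap(n); cv2.imwrite(f"pics/{n}0.png",s["frame"][:,:,::-1])
    print(n,{k:s[k] for k in s if k not in("frame","range_z")}, (s["range_z"]==0).mean())
    np.savez(f"{n}0.npz",**{k:v for k,v in s.items() if v is not None})
print(ctrl.state())
E
```

```text
side {'vertical_fov': 43.961643930528446, 'cx': 278.9066327371586, 'cy': 206.49782029930122, 'view': array([[ 0.95655658, -0.29144182,  0.00782138, -0.51983786],
       [ 0.20520207,  0.69207675,  0.69204182, -0.22132652],
       [-0.20710292, -0.66037219,  0.72181504, -1.13784021],
       [ 0.        ,  0.        ,  0.        ,  1.        ]])} 0.003864795918367347
top {'vertical_fov': 48.69643548536831, 'cx': 283.10097056636283, 'cy': 213.93376701509598, 'view': array([[-0.01784425, -0.99980788, -0.00811041,  0.01417648],
       [ 0.99636935, -0.01845708,  0.08311112, -0.54766772],
       [-0.08324485, -0.00659791,  0.99650728, -1.2654971 ],
       [ 0.        ,  0.        ,  0.        ,  1.        ]])} 0.004102891156462585
{'time': 0.1, 'q': array([ 6.43088842e+01,  2.81601409e+01,  8.93484079e+01, -1.01623827e-03,
        6.25498175e+01, -6.05077664e+00]), 'qvel': array([-0.0727671 , -0.01334213, -0.14301312,  0.08692174,  0.05134184,
       -0.03840272]), 'tau': array([ 3.42281979e-03, -6.13628769e+01, -2.58606094e+01,  6.94414065e-02,
        4.70445037e-02,  1.44965026e-05]), 'tcp_pos': array([0.20995626, 0.58843184, 0.21411552]), 'tool_rot': array([[-9.41823776e-01,  3.36106818e-01, -4.27435091e-04],
       [ 3.36107077e-01,  9.41823326e-01, -9.24804004e-04],
       [ 9.17354081e-05, -1.01466636e-03, -9.99999481e-01]]), 'contact_force': array([-0.12154187,  0.43031014, -0.0414268 ]), 'wrist_torque': array([ 0.00114708, -0.02004425, -0.04006767]), 'gripper_force': 0.0, 'finger_gap': 0.09505874575419447}
```

View pics/side0.png

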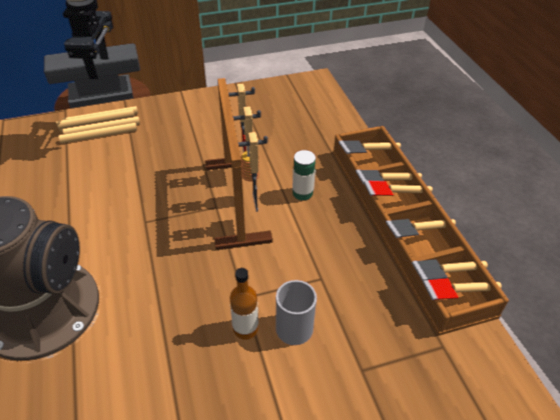

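View pics/top0.png

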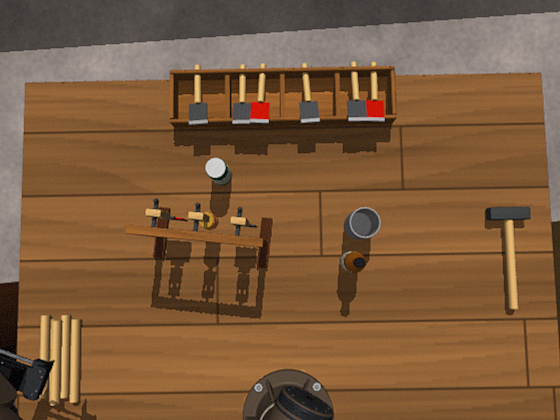

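The side view shows the rack with its pegs at about (240,95), (247,115), (255,140), the tin at (304,175), the can at (295,312) and the bottle at (244,305). The top view (up = +x, left = +y) has the handles at (155,214), (197,217) and (240,221). The brush's copper shows at (210,220) under the middle handle, with red at (178,218). The tin is at (217,170), the can at (364,222) and the bottle at (354,261).

```bash
python3 - <<'E'
from h import *
L={}
for n in("side","top"):
    s=dict(np.load(f"{n}0.npz")); L[n]=(s,cloud(s))
s,P=L["top"]; S,Q=L["side"]
def box(P,c,r): 
    u,v=c; return P[v-r:v+r+1,u-r:u+r+1].reshape(-1,3)
for nm,c in dict(h3=(155,214),h2=(197,217),h1=(240,221),tin=(217,165),can=(364,222),cap=(358,260),table=(300,150)).items():
    print(nm,np.nanmedian(box(P,c,2),0).round(4))
# crossbar: points z .268-.282
A=np.concatenate([P.reshape(-1,3),Q.reshape(-1,3)]); C=np.concatenate([s["frame"].reshape(-1,3),S["frame"].reshape(-1,3)]).astype(int)
hsv=np.concatenate([cv2.cvtColor(x["frame"],cv2.COLOR_RGB2HSV).reshape(-1,3) for x in(s,S)]).astype(int)
src=np.r_[np.zeros(P.shape[0]*P.shape[1]),np.ones(P.shape[0]*P.shape[1])]
reg=(A[:,1]>0)&(A[:,1]<.6)&(A[:,0]>.35)&(A[:,0]<.75)
for k in(0,1):
    B=A[reg&(abs(A[:,2]-.275)<.006)&(src==k)]; r=cv2.minAreaRect(B[:,:2].astype(np.float32)*1000); print("bar",k,len(B),B.mean(0).round(4),r)
# handle wood tops above bar
for k in(0,1):
    B=A[reg&(A[:,2]>.279)&(src==k)]
    print("above",k,len(B)); 
    lab=np.round(B[:,1],2)
    for y in np.unique(lab): b=B[lab==y]; print(y,len(b),b.mean(0).round(3),b[:,2].max().round(3))
def circ(B,nm):
    xy=B[:,:2]; M=np.c_[2*xy,np.ones(len(xy))]; x=np.linalg.lstsq(M,(xy**2).sum(1),rcond=None)[0]; print(nm,len(B),x[:2].round(4),np.sqrt(x[2]+x[:2]@x[:2]).round(4), cv2.minEnclosingCircle(xy.astype(np.float32)))
def near(x,y,r,z0,z1,k=None):
    m=(np.hypot(A[:,0]-x,A[:,1]-y)<r)&(A[:,2]>z0)&(A[:,2]<z1)
    if k is not None:m&=src==k
    return A[m]
c=np.nanmedian(box(P,(364,222),2),0); t=np.nanmedian(box(P,(217,165),2),0); b=np.nanmedian(box(P,(358,260),2),0)
for k in(0,1):
    circ(near(*c[:2],.06,.112,.128,k),"can"); circ(near(*t[:2],.05,.122,.138,k),"tin"); circ(near(*b[:2],.04,.19,.21,k),"cap")
    m=(hsv[:,0]<22)&(hsv[:,1]>140)&(hsv[:,2]>90)&reg&(A[:,2]>.03)&(A[:,2]<.2)&(src==k)
    for z in np.arange(.03,.28,.02):
        B=A[reg&(src==k)&(abs(A[:,2]-z)<.01)]
        if len(B): print(k,z.round(2),len(B),B.min(0).round(3),B.max(0).round(3))
E
python3 -c "
import cv2
a=cv2.imread('pics/top0.png')[150:270,120:290];b=cv2.imread('pics/side0.png')[70:260,190:330]
cv2.imwrite('pics/c.png',cv2.hconcat([cv2.resize(a,(440,310),interpolation=2),cv2.resize(b,(228,310),interpolation=2)]))"
```

```text
h3 [0.5313 0.2873 0.2813]
h2 [0.5229 0.1942 0.2816]
h1 [0.512  0.0981 0.2828]
tin [0.6682 0.1707 0.1292]
can [ 0.5224 -0.2225  0.0051]
cap [ 0.4202 -0.1725  0.2003]
table [ 7.318e-01 -4.730e-02 -1.000e-04]
bar 0 1530 [0.4916 0.1997 0.2752] ((515.4949340820312, 198.19239807128906), (309.6216125488281, 84.43693542480469), 83.27214813232422)
bar 1 1060 [0.4919 0.1836 0.2744] ((513.220703125, 197.45655822753906), (313.9784240722656, 85.16889953613281), 83.30680847167969)
above 0 360
0.05 1 [0.458 0.055 0.279] 0.279
0.07 1 [0.47 0.07 0.28] 0.28
0.08 3 [0.468 0.079 0.279] 0.279
0.09 30 [0.512 0.09  0.282] 0.286
0.1 37 [0.518 0.1   0.282] 0.286
0.11 29 [0.515 0.11  0.282] 0.284
0.12 14 [0.517 0.117 0.283] 0.285
0.13 2 [0.475 0.129 0.279] 0.279
0.14 1 [0.471 0.136 0.281] 0.281
0.17 3 [0.479 0.168 0.28 ] 0.28
0.18 18 [0.525 0.183 0.282] 0.284
0.19 30 [0.528 0.19  0.282] 0.285
0.2 37 [0.529 0.2   0.283] 0.287
0.21 27 [0.527 0.209 0.282] 0.287
0.23 1 [0.482 0.232 0.28 ] 0.28
0.24 1 [0.491 0.239 0.279] 0.279
0.27 6 [0.514 0.273 0.281] 0.286
0.28 32 [0.536 0.28  0.282] 0.286
0.29 39 [0.539 0.289 
[... 1833 characters left out ...]
006283283234), 0.013267731294035912)
1 0.03 190 [0.43  0.044 0.02 ] [0.686 0.34  0.04 ]
1 0.05 205 [0.453 0.045 0.04 ] [0.685 0.349 0.06 ]
1 0.07 207 [0.453 0.044 0.06 ] [0.687 0.343 0.08 ]
1 0.09 326 [0.453 0.045 0.08 ] [0.686 0.35  0.1  ]
1 0.11 328 [0.453 0.044 0.1  ] [0.685 0.354 0.12 ]
1 0.13 445 [0.453 0.045 0.12 ] [0.686 0.35  0.14 ]
1 0.15 210 [0.453 0.044 0.14 ] [0.534 0.353 0.16 ]
1 0.17 156 [0.454 0.045 0.16 ] [0.535 0.348 0.18 ]
1 0.19 127 [0.453 0.044 0.18 ] [0.535 0.354 0.2  ]
1 0.21 163 [0.453 0.044 0.2  ] [0.531 0.344 0.22 ]
1 0.23 222 [0.453 0.043 0.22 ] [0.539 0.354 0.24 ]
1 0.25 246 [0.453 0.044 0.24 ] [0.561 0.339 0.26 ]
1 0.27 1369 [0.453 0.044 0.26 ] [0.567 0.358 0.28 ]
```

View pics/c.png

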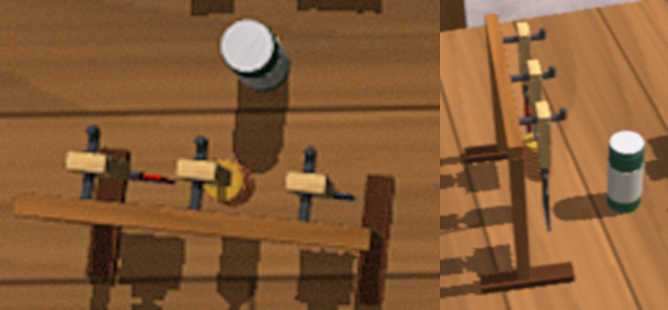

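The brush hangs on the middle hook at about (0.525, 0.196), with the rack yawed -6.7°. The can is at (0.514, -0.206), and the tin is right in front of the brush. I'll raise the gripper and travel above the brush.

jog_arm:
  steps: "0 0 0 0 0 60 -1;0 0 0.05 0 0 120 -1;0 0 0.1 35 -44 135 -1;0 0 0.15 70 -88 135 -1;0 0 0.2 105 -131 135 -1;0 0 0.225 140 -175 135 -1;0 0 0.225 175 -219 135 -1;0 0 0.225 210 -262 135 -1"
  newtons: 30

```text
time: 1.1
tcp_pos: [0.4209, 0.3251, 0.3496]
tool_rot: [[-0.993, 0.117, -0.0], [0.117, 0.993, 0.0], [0.0, -0.0, -1.0]]
contact_force: [0.5, 0.9, -0.1]
finger_gap: 0.0949
gripper_force: 0.0
```

jog_arm:
  steps: "0 0 0 35 -44 0 -1;0 0 0 70 -88 0 -1;0 0 0 105 -131 0 -1;0 0 0 105 -131 0 -1;0 0 0 105 -131 0 -1"

```text
time: 1.72
tcp_pos: [0.5248, 0.1957, 0.3493]
tool_rot: [[-0.993, 0.118, -0.001], [0.118, 0.993, 0.0], [0.001, -0.0, -1.0]]
contact_force: [0.2, 0.2, -0.0]
finger_gap: 0.0949
gripper_force: 0.0
```

Run:
```python
from h import *
st=ctrl.state(); print(st["time"],st["tcp_pos"],st["tool_rot"].round(4))
s=snap("side"); P=cloud(s); hsv=cv2.cvtColor(s["frame"],cv2.COLOR_RGB2HSV)
cv2.imwrite("pics/s1.png",cv2.resize(s["frame"][40:280,120:360,::-1],(600,600)))
```

```text
1.725 [0.52477709 0.19571144 0.34933484] [[-9.930e-01  1.181e-01 -9.000e-04]
 [ 1.181e-01  9.930e-01  1.000e-04]
 [ 9.000e-04 -0.000e+00 -1.000e+00]]
```

View pics/s1.png

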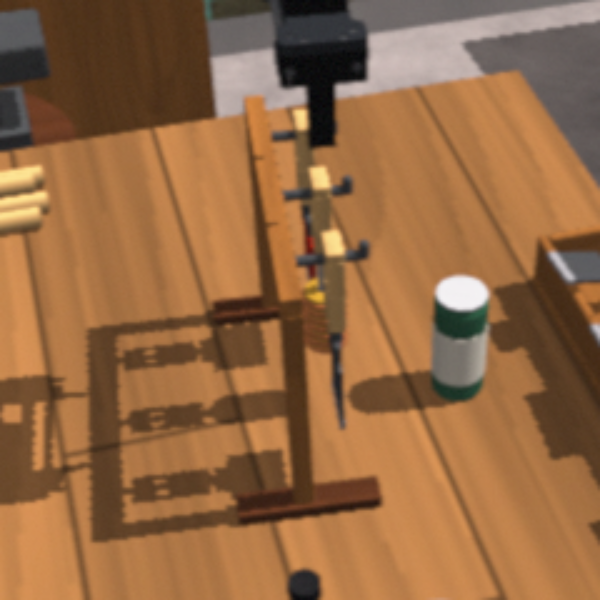

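The gripper (at crop 320,110) is lined up over the middle handle (320,185) and its fingers clear the bar. I'll descend and close.

jog_arm:
  steps: "0 0 0 0 0 -40 -1;0 0 0 0 0 -75 -1;0 0 0 0 0 -100 -1;0 0 0 0 0 -122 -1;0 0 0 0 0 -122 -1;0 0 0 0 0 -122 0.2;0 0 0 0 0 -122 0.6;0 0 0 0 0 -122 1"
  newtons: 25

```text
time: 2.78
tcp_pos: [0.5252, 0.1958, 0.2283]
tool_rot: [[-0.993, 0.117, 0.001], [0.117, 0.993, 0.0], [-0.001, 0.0, -1.0]]
contact_force: [0.9, -0.6, -0.0]
finger_gap: 0.0702
gripper_force: 0.0
```

jog_arm:
  steps: "0 0 0 0 0 0 1;0 0 0 0 0 0 1;0 0 0 0 0 0 1;0 0 0 0 0 0 1"

```text
time: 3.28
tcp_pos: [0.5251, 0.1957, 0.2277]
tool_rot: [[-0.993, 0.118, 0.0], [0.118, 0.993, 0.0], [-0.0, 0.0, -1.0]]
contact_force: [0.6, 0.2, -0.4]
finger_gap: 0.0343
gripper_force: 25.0
```

jog_arm:
  steps: "0 0 0 0 0 6 1;0 0 0 0 0 12 1;0 0 0 0 0 18 1;0 0 0 0 0 18 1"
  newtons: 35

```text
time: 3.78
tcp_pos: [0.5252, 0.1957, 0.2463]
tool_rot: [[-0.993, 0.118, 0.001], [0.118, 0.993, 0.0], [-0.001, 0.0, -1.0]]
contact_force: [-1.1, -0.5, -2.1]
finger_gap: 0.0343
gripper_force: 35.0
```

jog_arm:
  steps: "0 0 0 10 -1 0 1;0 0 0 20 -2 0 1;0 0 0 30 -4 0 1;0 0 0 40 -5 0 1;0 0 0 50 -6 0 1;0 0 0 56 -7 0 1;0 0 0 56 -7 0 1"

```text
time: 4.65
tcp_pos: [0.5813, 0.1885, 0.2455]
tool_rot: [[-0.993, 0.118, -0.0], [0.118, 0.993, 0.0], [0.0, -0.0, -1.0]]
contact_force: [-0.2, -0.1, -2.1]
finger_gap: 0.0337
gripper_force: 35.0
```

Run:
```python
from h import *
for n in ("side","top"):
    s=snap(n); np.savez(n+"2.npz",**s)
    a=s["frame"][50:250,170:330] if n=="side" else s["frame"][140:290,110:290]
    cv2.imwrite(f"pics/{n}2.png",cv2.resize(a[:,:,::-1],(380,456)))
cv2.imwrite("pics/2.png",cv2.hconcat([cv2.imread(f"pics/{n}2.png") for n in("side","top")]))
```

```text
(no output)
```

View pics/2.png

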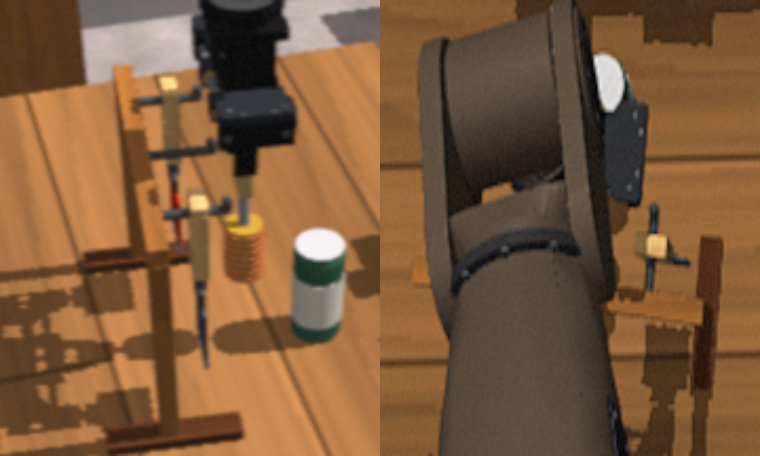

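The brush is off the peg and hanging under the gripper (side crop, bristles at 243,250), clear of the tin. I'll lift, then carry it in front of the rack to the can.

jog_arm:
  steps: "0 0 0 0 0 40 1;0 0 0 0 0 80 1;0 0 0 5 -25 95 1;0 0 0 10 -60 95 1;0 0 0 10 -105 95 1;0 0 0 10 -155 95 1;0 0 0 -10 -200 95 1;0 0 0 -25 -245 95 1"

```text
time: 5.75
tcp_pos: [0.555, -0.0575, 0.3408]
tool_rot: [[-0.993, 0.117, 0.0], [0.117, 0.993, 0.0], [0.0, 0.0, -1.0]]
contact_force: [0.4, -0.5, -2.7]
finger_gap: 0.0339
gripper_force: 35.0
```

jog_arm:
  steps: "0 0 0 -15 -45 0 1;0 0 0 -30 -90 0 1;0 0 0 -39 -130 0 1;0 0 0 -42 -150 0 1;0 0 0 -42 -150 0 1;0 0 0 -42 -150 0 1"

```text
time: 6.5
tcp_pos: [0.5143, -0.2054, 0.3406]
tool_rot: [[-0.993, 0.117, -0.0], [0.117, 0.993, 0.001], [0.0, 0.001, -1.0]]
contact_force: [-0.8, -0.7, -1.8]
finger_gap: 0.0336
gripper_force: 35.0
```

Run:
```python
from h import *
st=ctrl.state(); print(st["tcp_pos"])
t=st["tcp_pos"]
for n in ("side","top"):
    s=snap(n); P=cloud(s)
    A=P.reshape(-1,3)
    for z0,z1 in((.15,.19),(.19,.235),(.235,.27),(.27,.3)):
        B=A[(np.hypot(A[:,0]-t[0],A[:,1]-t[1])<.05)&(A[:,2]>z0)&(A[:,2]<z1)]
        if len(B)>5: print(n,z0,len(B),B.min(0).round(4),B.max(0).round(4),cv2.minEnclosingCircle(B[:,:2].astype(np.float32)))
    if n=="side": print("tip z", np.nanmin(np.where(A[:,2]>.13,A[:,2],np.nan)[np.hypot(A[:,0]-t[0],A[:,1]-t[1])<.04]))
    B=A[(np.hypot(A[:,0]-.514,A[:,1]+.206)<.06)&(A[:,2]>.112)&(A[:,2]<.128)]; 
    if len(B)>20: print(n,"can",len(B),cv2.minEnclosingCircle(B[:,:2].astype(np.float32)))
    cv2.imwrite(f"pics/{n}3.png",cv2.resize(s["frame"][100:360,160:400,::-1],(380,412)))
cv2.imwrite("pics/3.png",cv2.hconcat([cv2.imread(f"pics/{n}3.png") for n in("side","top")]))
```

```text
[ 0.51426474 -0.20537158  0.34064071]
side 0.19 299 [ 0.4925 -0.2292  0.1942] [ 0.5343 -0.1993  0.2349] ((0.5136342644691467, -0.20878230035305023), 0.021559393033385277)
side 0.235 505 [ 0.4926 -0.2297  0.2351] [ 0.536  -0.1881  0.2699] ((0.5134811401367188, -0.20729534327983856), 0.02259904332458973)
side 0.27 61 [ 0.5085 -0.2141  0.2709] [ 0.52   -0.2051  0.2964] ((0.5142720937728882, -0.20851083099842072), 0.005874732043594122)
tip z 0.1941536110339831
side can 328 ((0.5127100944519043, -0.20679982006549835), 0.041078854352235794)
top 0.19 6 [ 0.5234 -0.1912  0.201 ] [ 0.5333 -0.1852  0.2192] ((0.5283234715461731, -0.18819421529769897), 0.005910301581025124)
top can 25 ((0.5204001665115356, -0.19537201523780823), 0.03676106780767441)
```

View pics/3.png

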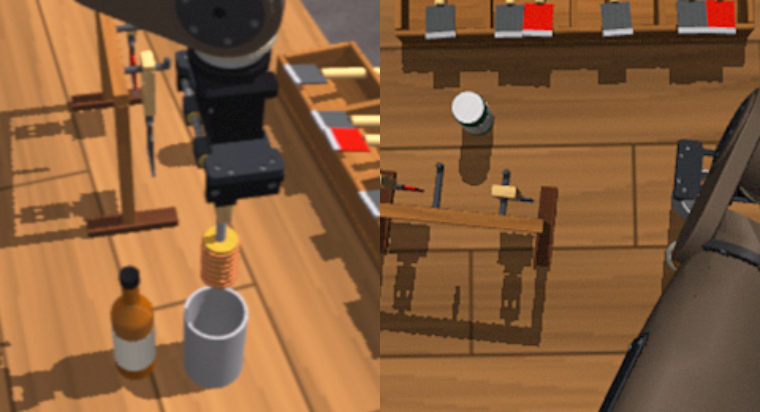

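The brush (crop 220,260) sits vertically centred over the can's mouth (215,310) to within about 1 mm, with the tip at z = 0.193. I'll go down to about 17 mm, then do the strokes.

jog_arm:
  steps: "0 0 0 0 0 -40 1;0 0 0 0 0 -75 1;0 0 0 0 0 -100 1;0 0 0 0 0 -125 1;0 0 0 0 0 -150 1;0 0 0 0 0 -168 1;0 0 0 0 0 -177 1;0 0 0 0 0 -177 1"

```text
time: 7.6
tcp_pos: [0.5142, -0.2058, 0.1635]
tool_rot: [[-0.993, 0.117, -0.0], [0.117, 0.993, 0.0], [0.001, 0.0, -1.0]]
contact_force: [-0.2, -1.0, -1.7]
finger_gap: 0.0339
gripper_force: 35.0
```

jog_arm:
  steps: "0 0 0 0 0 0 1;0 0 0 0 0 20 1;0 0 0 0 0 45 1;0 0 0 0 0 65 1;0 0 0 0 0 70 1;0 0 0 0 0 70 1;0 0 0 0 0 70 1"

```text
time: 8.48
tcp_pos: [0.5138, -0.2062, 0.2329]
tool_rot: [[-0.993, 0.118, -0.001], [0.118, 0.993, 0.001], [0.001, 0.001, -1.0]]
contact_force: [-0.2, -0.6, -2.3]
finger_gap: 0.0335
gripper_force: 35.0
```

jog_arm:
  steps: "0 0 0 0 0 -20 1;0 0 0 0 0 -45 1;0 0 0 0 0 -62 1;0 0 0 0 0 -70 1;0 0 0 0 0 -70 1;0 0 0 0 0 -70 1"

```text
time: 9.22
tcp_pos: [0.5143, -0.2065, 0.1642]
tool_rot: [[-0.993, 0.118, 0.001], [0.118, 0.993, -0.0], [-0.001, -0.0, -1.0]]
contact_force: [0.4, -0.1, -1.8]
finger_gap: 0.0337
gripper_force: 35.0
```

jog_arm:
  steps: "0 0 0 0 0 0 1;0 0 0 0 0 20 1;0 0 0 0 0 45 1;0 0 0 0 0 65 1;0 0 0 0 0 70 1;0 0 0 0 0 70 1;0 0 0 0 0 70 1"

```text
time: 10.1
tcp_pos: [0.5138, -0.2062, 0.2329]
tool_rot: [[-0.993, 0.118, -0.001], [0.118, 0.993, 0.001], [0.001, 0.001, -1.0]]
contact_force: [-0.5, 0.4, -1.7]
finger_gap: 0.0339
gripper_force: 35.0
```

The strokes reached 16 mm and 85 mm. Now I'll retrace the path to the rack.

jog_arm:
  steps: "0 0 0 0 0 40 1;0 0 0 0 0 80 1;0 0 0 0 0 107 1;0 0 0 3 20 107 1;0 0 0 12 60 107 1;0 0 0 27 105 107 1;0 0 0 42 150 107 1;0 0 0 57 195 107 1"

```text
time: 11.1
tcp_pos: [0.5708, -0.0088, 0.3387]
tool_rot: [[-0.993, 0.117, -0.003], [0.117, 0.993, 0.001], [0.003, 0.0, -1.0]]
contact_force: [0.3, -0.9, -1.9]
finger_gap: 0.0341
gripper_force: 35.0
```

jog_arm:
  steps: "0 0 0 20 45 0 1;0 0 0 20 95 0 1;0 0 0 20 140 0 1;0 0 0 15 175 0 1;0 0 0 10 200 0 1;0 0 0 10 200 -40 1;0 0 0 10 200 -80 1;0 0 0 10 200 -95 1"

```text
time: 12.1
tcp_pos: [0.5793, 0.1893, 0.242]
tool_rot: [[-0.993, 0.117, -0.006], [0.117, 0.993, -0.001], [0.005, -0.002, -1.0]]
contact_force: [0.6, 0.3, -0.5]
finger_gap: 0.0342
gripper_force: 35.0
```

jog_arm:
  steps: "0 0 0 0 0 0 1;0 0 0 0 0 0 1"

```text
time: 12.35
tcp_pos: [0.5815, 0.1889, 0.2469]
tool_rot: [[-0.993, 0.118, 0.002], [0.118, 0.993, 0.0], [-0.002, 0.001, -1.0]]
contact_force: [1.3, 0.7, -1.3]
finger_gap: 0.0333
gripper_force: 35.0
```

Run:
```python
from h import *
st=ctrl.state(); print(st["time"],st["tcp_pos"])
t=st["tcp_pos"]
s=snap("side");P=cloud(s);A=P.reshape(-1,3); Q=cloud(dict(np.load("side2.npz"))).reshape(-1,3)
for n,X in(("now",A),("before",Q)):
  for z0,z1 in((.09,.13),(.13,.165),(.175,.205)):
    B=X[(np.hypot(X[:,0]-t[0],X[:,1]-t[1])<.04)&(X[:,2]>z0)&(X[:,2]<z1)]
    print(n,z0,len(B),B.min(0).round(4),cv2.minEnclosingCircle(B[:,:2].astype(np.float32)))
```

```text
12.35 [0.58154241 0.18887947 0.24686741]
now 0.09 150 [0.5602 0.163  0.0987] ((0.5799788236618042, 0.182595893740654), 0.02071131207048893)
now 0.13 198 [0.56   0.1631 0.1305] ((0.5816887021064758, 0.18583539128303528), 0.023020146414637566)
now 0.175 49 [0.5749 0.1788 0.175 ] ((0.5805913209915161, 0.18362531065940857), 0.006191367749124765)
before 0.09 154 [0.5593 0.1621 0.0982] ((0.5798794031143188, 0.180154949426651), 0.021322887390851974)
before 0.13 209 [0.5593 0.163  0.1302] ((0.5809110999107361, 0.1846051812171936), 0.023875253275036812)
before 0.175 46 [0.5755 0.1784 0.1755] ((0.5800840258598328, 0.1819116175174713), 0.0039988490752875805)
```

The position matches the removal pose to within 1 mm, so I'll reverse it: in over the peg, then down.

jog_arm:
  steps: "0 0 0 -8 1 0 1;0 0 0 -16 2 0 1;0 0 0 -24 3 0 1;0 0 0 -32 4 0 1;0 0 0 -40 5 0 1;0 0 0 -48 6 0 1;0 0 0 -55 7 0 1;0 0 0 -55 7 0 1"

```text
time: 13.4
tcp_pos: [0.5257, 0.1958, 0.2458]
tool_rot: [[-0.993, 0.117, 0.0], [0.117, 0.993, 0.0], [-0.0, 0.0, -1.0]]
contact_force: [0.3, -0.4, -2.2]
finger_gap: 0.0342
gripper_force: 35.0
```

jog_arm:
  steps: "0 0 0 0 0 -6 1;0 0 0 0 0 -12 1;0 0 0 0 0 -17 1;0 0 0 0 0 -17 1;0 0 0 0 0 -17 1"

```text
time: 14.02
tcp_pos: [0.5261, 0.1956, 0.2287]
tool_rot: [[-0.993, 0.118, -0.0], [0.118, 0.993, 0.0], [0.0, 0.0, -1.0]]
contact_force: [-0.7, -0.7, -2.4]
finger_gap: 0.0337
gripper_force: 35.0
```

Run:
```python
from h import *
st=ctrl.state(); print(st["time"],st["tcp_pos"],st["contact_force"])
s=snap("side"); cv2.imwrite("pics/4.png",cv2.resize(s["frame"][50:250,170:330,::-1],(480,600)))
```

```text
14.025 [0.52609829 0.19564439 0.22865694] [-0.72291809 -0.74273238 -2.38215294]
```

View pics/4.png

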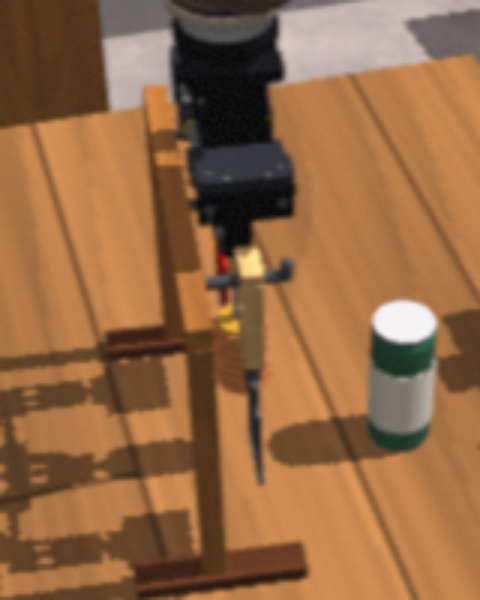

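The brush is back behind the near scraper's handle (crop 240,370), where it was at first, hovering about 1 mm above the peg. I'll lower it the last bit and open slowly.

jog_arm:
  steps: "0 0 0 0 0 -1 1;0 0 0 0 0 -1 1;0 0 0 0 0 -1 0.2;0 0 0 0 0 -1 0.1;0 0 0 0 0 -1 -0.2;0 0 0 0 0 -1 -0.6;0 0 0 0 0 -1 -1;0 0 0 0 0 -1 -1"
  newtons: 10

```text
time: 15.08
tcp_pos: [0.5261, 0.1957, 0.2276]
tool_rot: [[-0.993, 0.117, 0.0], [0.117, 0.993, 0.0], [-0.0, 0.0, -1.0]]
contact_force: [-0.6, -0.5, -0.3]
finger_gap: 0.0776
gripper_force: 0.0
```

jog_arm:
  steps: "0 0 0 0 0 0 -1;0 0 0 0 0 0 -1;0 0 0 0 0 0 -1;0 0 0 0 0 0 -1"

```text
time: 15.58
tcp_pos: [0.5261, 0.1957, 0.2277]
tool_rot: [[-0.993, 0.118, 0.0], [0.118, 0.993, 0.0], [-0.0, 0.0, -1.0]]
contact_force: [0.2, -0.4, -0.5]
finger_gap: 0.0948
gripper_force: 0.0
```

jog_arm:
  steps: "0 0 0 0 0 20 -1;0 0 0 0 0 45 -1;0 0 0 0 0 75 -1;0 0 0 0 0 110 -1;0 0 0 -20 50 130 -1;0 0 0 -50 100 130 -1;0 0 0 -85 150 130 -1;0 0 0 -115 200 130 -1"

```text
time: 16.58
tcp_pos: [0.4097, 0.397, 0.3579]
tool_rot: [[-0.993, 0.118, 0.0], [0.118, 0.993, 0.0], [-0.0, 0.0, -1.0]]
contact_force: [1.3, 0.2, 0.6]
finger_gap: 0.0951
gripper_force: 0.0
```

jog_arm:
  steps: "0 0 0 -35 40 0 -1;0 0 0 -70 80 0 -1;0 0 0 -70 80 0 -1;0 0 0 -70 80 0 -1;0 0 0 -70 80 0 -1;0 0 0 -70 80 0 -1;0 0 0 -70 80 0 -1;0 0 0 -70 80 0 -1"

```text
time: 17.58
tcp_pos: [0.3413, 0.4755, 0.3577]
tool_rot: [[-0.993, 0.118, 0.0], [0.118, 0.993, 0.0], [-0.0, 0.0, -1.0]]
contact_force: [0.1, -0.2, -0.1]
finger_gap: 0.0953
gripper_force: 0.0
```

Run:
```python
from h import *
L=[]
for n in("side","top"):
    s=snap(n); L.append(s["frame"][:,:,::-1]); P=cloud(s)
    if n=="top":
        for nm,c in dict(h3=(155,214),h2=(197,217),h1=(240,221),tin=(217,165),cap=(358,260)).items():
            u,v=c; print(nm,np.nanmedian(P[v-2:v+3,u-2:u+3].reshape(-1,3),0).round(4))
cv2.imwrite("pics/5.png",cv2.hconcat([cv2.resize(L[0][60:360,160:400],(400,500)),cv2.resize(L[1][120:300,110:400],(400,500))]))
```

```text
h3 [0.5314 0.2872 0.2815]
h2 [0.5228 0.1941 0.2816]
h1 [0.5123 0.0981 0.283 ]
tin [0.6683 0.1711 0.1313]
cap [ 0.4202 -0.1724  0.2001]
```

View pics/5.png

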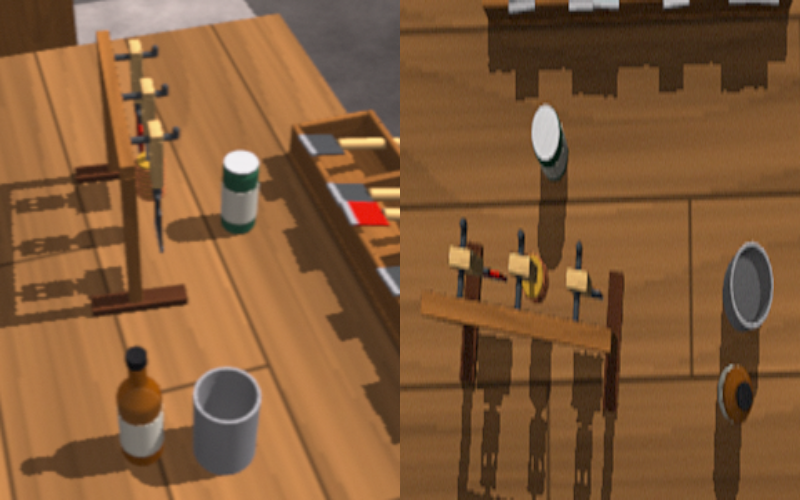

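All three tools hang on their hooks (top crop 460,258; 520,265; 577,280), and the can, bottle and tin are where they started.

```bash
python3 -c "
from rig import ctrl
print(ctrl.close_job())"
```

```text
the job is handed in; nothing more can be done
None
```

I lifted the brush off its hook, scrubbed the can with two full strokes (its lower end going from about 16 to 85 mm above the bench) and hung it back on the middle hook; the final pictures showed nothing else disturbed, and I handed the job in at about 18 s (no verdict was shown).

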